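Hold a spring clip gaping over the edge of a shop card

ROBOT

A 7-joint arm with a two-finger parallel gripper is mounted at the origin on a cart in front of the work surface, level with it; the furniture and walls round the work are solid. World frame = base frame: x ahead of the robot, y to its left, z up, the work surface at z = 0. Lengths are in m, angles in rad, forces in N, time in s.
With the tool pointing down it reaches from about 0.4 to 0.85 m from the base axis. Payload 10.4 kg.
Tool frame: the origin (TCP) lies on the centre line of the jaws, within the pads' length; the fingertips stand 14 mm ahead of it and the grasp point (between the pads) lies 5 mm behind it (manip.tip_reach is the distance from the TCP to the fingertips, in m); z points along the fingers, y is the line along which they close (so a half turn about z gives the same grasp; the last joint's range is limited). The gripper opens to 85 mm and grips with 20 to 120 N. Pads are 22 mm wide; open, the fingers measure 114 mm over their backs; the gripper's body (76 mm by 85 mm) begins 54 mm behind the grasp point. The pads swing forward as they close: fully open they stand 13 mm farther back than shut.
Start: joints at [1.322, 0.332, -0.065, 1.46, 0.022, 1.35, -0.088], TCP at [0.14, -0.609, 0.245] pointing down, gripper open.
Joint ranges: [-2.6, 2.6], [-0.5, 2.12], [-1.47, 1.34], [0.16, 2.42], [-1.27, 4.41], [0.06, 2.06], [-2.6, 2.6]. Speed limits (rad/s): [2.22, 2.22, 2.79, 2.79, 3.14, 3.14, 3.14].

INTERFACE

Orientations are given as a unit quaternion [x, y, z, w].
In Python, from workcell import manip gives the robot as it stands.
- The arm moves only by the shell command python3 -m pendant 'ROWS' [FORCE]. ROWS is JSON, a list of rows, each a list of 7 numbers: the shift along the tool's x, y, z in units of 50 mm (1.0 is 50 mm), then the turn, a rotation vector about the tool's x, y, z in units of 8 degrees (1.0 is 8 degrees), then the opening, from -1 (shut) to 1 (fully open), so that 0 is half open. In form: [[dx, dy, dz, ax, ay, az, jaw], ...]. A call has exactly 10 rows; each row is the pose to reach, as a shift and turn from the pose commanded when the call began, along the tool's axes at that moment; what a row does not reach only later rows make up. A row lasts 1/8 s, in which the tool goes at most 62.5 mm and 10.7 degrees, less where a joint would pass 70% of its speed; a pose out of reach is approached as far as the arm can. A call with a gripper value outside its range is refused whole. The fingers move at their own pace and stop on an object; FORCE is the grip in N (left out, the last holds). Time passes only in rows, so rows that repeat a pose let the fingers close, or fill a call up. It gives the time, the measured TCP pose, the force, the opening and the grip force at its end, in the units of the state.
- manip.get_obs(): the state, without advancing time (a new reading comes with each control period).
- manip.camera(name): name is "scene" or "top" or "wrist"; returns (picture, depth): 420x560x3 uint8, red, green, blue; 420x560 float32, m along the optical axis (not along the pixel's ray), 0 where there is no reading.
- manip.get_calibration(name): a dict with "fx", "fy", "cx", "cy" (pixels), "xyz" and "orientation" of the camera in the world. Camera axes: x right, y up, looking along -z (the intrinsics and any distortion apply to the point x, -y, -z); pixel columns grow to the right and rows downward; lengths in m; the calibration is good to about 2 mm. A picture is of the moment at which its call begins: read the wrist's pose just before it. get_calibration takes no time and is no camera call; for the wrist camera it gives the pose at the moment of the call.
- manip.hand_in(): hands the job in; it is judged then, once.
Trained networks look in the newest picture that a camera, given by its name, has taken for a name from the list of things; names that differ only in an ending like _2 or _b are one class to them, and where a whole thing is asked for, a point or a joint stands for the part that bears it (a point fixed in the world has none). Each returns a list of dicts, best first, with "p" (0 to 1); they miss things now and then, are a little off and sometimes report something else, mostly with a low value. They report only what shows in the picture. A call takes as long as a camera call. They do not tell look-alikes from the thing itself.
- manip.find_in(thing, camera): "box" ([left, top, right, bottom] in pixels, round what is visible of it).
- manip.trace(thing, camera): "pixels" (420x560 bool, what is visible of it) and "box" ([left, top, right, bottom] in pixels, round what is visible of it).
- manip.tip_of(thing, camera): "pixel" ([column, row] in pixels: a listed point, or the origin of a listed thing).
The state is a dict: "clock": time; "joint_pos": joint angles; "joint_velocities": joint speeds; "tau": joint torques, N m; "position": TCP position; "ee_rot": TCP orientation; "ft_force": force on the tool from outside, world axes, zero at the start; "torque": the same for the moment, N m; "grip_width": opening from 0.0 (shut) to 1.0 (fully open); "grasp_force": force on a finger pad.
Only numpy, scipy, OpenCV 4.12 (cv2) and the standard library are available. Lean on these libraries where they do the work, as an engineer would, in place of code of your own. Each camera call takes 0.05 s, during which the arm holds its last target. There are 200 camera calls.

TASK

Take the steel spring clip that stands on the counter by its two tails, squeeze it fully open and carry it to the wide, low card (not the tall, narrow one). Lower it, square to the card, over the middle of the card's top edge so that the edge stands about half-way up between the gaping jaws without being pinched or pressed on, and finish holding it just there, still squeezed wide open, so that a colleague can tuck in a second card. Do not shift the card stands, the soap, the matchbox or the ribbon spool.

Things in the scene. Friction and masses are not known exactly. Their poses are not given: they have to be found in the camera images.
- clip_grip (a point): Steel spring clip, 0.12 kg, 60 mm wide (y), 78 mm high, standing on its shut jaws, two flat tails up. Point midway between the tails, 60 mm above the clip's underside: squeeze here. x: tail to tail, the squeezing direction; z: up. Tails: 42 mm wide, from 36 mm above the underside up, splayed: 40 mm over the outside here, 54 mm at the top. Keep fingertips 38 mm or more above the underside (pivot pin).
- clip_mouth (a point): The clip's mouth, midway between its two jaw lips: 57 mm straight below clip_grip, 3 mm above the underside; y along the lips. Fully open, the lips stand 22 mm apart here (11 mm either side in x), 42 mm over the outside, with 24 mm of free height from here up to the 9 mm thick pivot pin. Squeezed, it stays symmetrical; opened while standing it sinks about 2 mm.
- clip_jaw (a joint): Opening of the jaws, each side, rad: 0 shut (at the start), 0.37 fully open at a stop, the tails then parallel and 17 mm over the outside. A spring shuts it: each finger presses with about 5 N to begin and 11 N to open it fully. Let go, it snaps shut.
- wide_card_edge (a point): Middle of the top edge of the wide, low card: a stiff upright pale card 110 mm wide and 4 mm thick with a plain brown panel on its front, standing in a 50 x 120 x 28 mm light wooden block. The edge is 115 mm above the counter. x: through the card's thickness; y: along the edge; z: up. Block and card are one loose thing of 0.6 kg.
- tall_card_edge (a point): Middle of the top edge of the tall, narrow card, 58 mm wide and 4 mm thick, its edge 165 mm above the counter, in a 50 x 68 x 28 mm wooden block; same axes. To be left alone. The two card stands trade places from one start to another.
- matchbox: Matchbox lying flat, 36 x 53 x 16 mm, origin at the centre of its underside. To be left alone.
- soap: Wrapped soap bar lying flat, 53 x 78 x 28 mm, origin at the centre of its underside. To be left alone.
- spool: Ribbon spool lying flat, 59 mm across, 26 mm high, origin at the centre of its underside. To be left alone.
There are look-alikes about, which are no part of the job. Leave any blue look-alike of the part that bears wide_card_edge alone. What is shaped like the part that bears clip_grip but red is not meant.

How it is judged:
On the way:
1. the clip is lifted clear of the counter and squeezed wide open (height (world z) of clip_mouth above 0.03 m and value of joint clip_jaw above 0.28 rad and contact force between the fingers and clip above 2 N and not (horizontal distance between clip_mouth and wide_card_edge below 0.02 m and height (world z) of clip_mouth below 0.11 m)), for 0.2 s.
At the end, for the whole second after the job is handed in: Fingers hold the clip still and open (0.28 rad or more a side); lips 5 to 22 mm below the wide card's top edge, mouth within 8 mm of the card's plane and 20 mm of the edge's middle, square and upright to 0.25 rad, under 1.5 N on the card; stand upright (value of joint clip_jaw above 0.28 rad and contact force between the fingers and clip above 2 N and x of clip_mouth in the frame of wide_card_edge between -0.008 and 0.008 m and y of clip_mouth in the frame of wide_card_edge between -0.02 and 0.02 m and z of clip_mouth in the frame of wide_card_edge between -0.022 and -0.005 m and angle between the y axis of clip_mouth and the y axis of wide_card_edge, either way round below 0.25 rad and angle between clip_mouth's own z axis and vertical below 0.25 rad and contact force between clip and wide_card below 1.5 N and height (world z) of clip_mouth above 0.085 m and angle between wide_card_edge's own z axis and vertical below 0.05 rad and linear speed of clip below 0.02 m/s); the arm keeps its last pose, push and grip.
It fails at once if the wide card's stand is shifted (distance of wide_card_edge from where it was at the start of the episode above 0.015 m).
It fails at once if the tall card is disturbed (distance of tall_card_edge from where it was at the start of the episode above 0.015 m).
It fails at once if the matchbox is disturbed (distance of matchbox from where it was at the start of the episode above 0.015 m).
It fails at once if the soap is disturbed (distance of soap from where it was at the start of the episode above 0.015 m).
It fails at once if the ribbon spool is disturbed (distance of spool from where it was at the start of the episode above 0.015 m).
It also fails if it takes over 37 s, if anything falls off the work surface, if the arm or the gripper's body presses on something with over 40 N, if the wrist force passes 120 N, or if a joint passes its speed limit or range.

## Working session

There is one attempt and no reset: what is moved stays moved. The work goes in short steps, Python scripts to look and compute and a shell command to move; the robot and the scene stay as the last step left them, time stands still between calls to the robot, and variables do not carry over. Pictures are saved under pics/ and viewed, at most 10 in all, crops included, and the job is handed in when it is done.

```bash
mkdir -p pics; cat > h.py <<'E'
import numpy as np,cv2
from scipy.spatial.transform import Rotation as R
from workcell import manip as m
def cloud(cam):
    o=m.get_calibration(cam); im,d=m.camera(cam)
    v,u=np.mgrid[:420,:560]
    p=np.stack([(u-o['cx'])/o['fx']*d,-(v-o['cy'])/o['fy']*d,-d],-1)
    w=p@R.from_quat(o['orientation']).as_matrix().T+np.array(o['xyz'])
    w[d==0]=np.nan
    return im,d,w
def save(im,n): cv2.imwrite('pics/'+n+'.png',im[:,:,::-1])
E
python3 - <<'E'
from h import *
ims=[]
for c in('scene','top'):
    im,d,w=cloud(c); save(im,c); print(c,m.get_calibration(c))
    for t in('clip_grip','wide_card_edge','tall_card_edge','matchbox','soap','spool'):
        for r in m.trace(t,c)[:3]:
            P=w[r['pixels']]; P=P[~np.isnan(P[:,0])]
            if len(P): print(t,round(r['p'],2),np.round(r['box']),np.round(np.median(P,0),3),'top',np.round(np.percentile(P[:,2],98),3),np.round(np.percentile(P,[3,97],axis=0)[:,:2],3).tolist(), np.median(im[r['pixels']],0))
    for t in('clip_grip','clip_mouth','wide_card_edge'):
        print(t,[(round(r['p'],2),np.round(r['pixel'])) for r in m.tip_of(t,c)[:3]])
print(m.get_obs())
E
```

```text
scene {'fx': 443.1059357314501, 'fy': 443.1059357314501, 'cx': 277.6563308671972, 'cy': 203.68803180680067, 'xyz': array([0.04086937, 0.44924006, 0.6953218 ]), 'orientation': array([-0.15797903,  0.39204001,  0.8326466 , -0.35783641])}
clip_grip 0.74 [261. 234. 291. 277.] [0.489 0.02  0.041] top 0.078 [[0.462, -0.011], [0.51, 0.044]] [97. 92. 83.]
clip_grip 0.67 [284. 193. 308. 232.] [ 0.546 -0.106  0.037] top 0.078 [[0.521, -0.143], [0.57, -0.085]] [128.  21.  17.]
wide_card_edge 0.81 [251. 150. 299. 212.] [ 0.646 -0.14   0.04 ] top 0.113 [[0.622, -0.203], [0.658, -0.091]] [112.   90.5  58. ]
wide_card_edge 0.78 [326. 230. 389. 285.] [ 0.364 -0.092  0.044] top 0.114 [[0.325, -0.14], [0.4, -0.045]] [ 21.  53. 113.]
tall_card_edge 0.36 [341. 204. 380. 233.] [ 0.444 -0.219  0.025] top 0.029 [[0.42, -0.263], [0.472, -0.187]] [220. 200. 143.]
matchbox 0.57 [230. 215. 251. 238.] [ 0.619 -0.005  0.015] top 0.018 [[0.597, -0.032], [0.65, 0.016]] [123.  96.  48.]
matchbox 0.33 [234. 279. 264. 314.] [0.45  0.116 0.024] top 0.027 [[0.429, 0.088], [0.484, 0.138]] [204. 157.  93.]
spool 0.85 [23
[... 1771 characters left out ...]
,  0.33219662, -0.06472029,  1.46009543,  0.02160748,
        1.34991347, -0.08851908]), 'joint_velocities': array([ 4.85866249e-04,  5.89920051e-05,  4.09921581e-05, -7.85154070e-04,
       -3.29632095e-04, -3.85129219e-04, -4.39635736e-04]), 'tau': array([-1.00086309e-03, -6.25234151e+01,  4.80574009e-02, -3.91823030e+01,
        1.63155457e-02,  1.68176415e-03,  2.86396869e-05]), 'position': array([ 0.13996004, -0.60914495,  0.24534187]), 'ee_rot': array([9.93633216e-01, 1.12663345e-01, 1.34682235e-05, 3.94322901e-05]), 'ft_force': array([-0.3171191 , -0.14658515, -0.60006322]), 'torque': array([-0.01348504, -0.05818403, -0.00578946]), 'grasp_force': 0.0, 'grip_width': 1.0050944061425067}
```

```bash
python3 - <<'E'
from h import *
im=[cv2.imread('pics/%s.png'%c)[90:350,150:430] for c in('scene','top')]
cv2.imwrite('pics/both.png',cv2.resize(np.hstack(im),None,fx=1.42,fy=1.42))
for c in('scene','top'):
    im,d,w=cloud(c)
    def sel(xy,r,z0,z1):
        return w[(np.hypot(w[...,0]-xy[0],w[...,1]-xy[1])<r)&(w[...,2]>z0)&(w[...,2]<z1)]
    for n,xy,r,z0,z1 in(('clip',(.487,.017),.055,.06,.09),('clipall',(.487,.017),.055,.01,.09),('card',(.645,-.15),.08,.1,.125),('cardmid',(.645,-.15),.08,.05,.1),('block',(.645,-.15),.08,.02,.033)):
        P=sel(xy,r,z0,z1)
        if len(P)<5: print(c,n,len(P)); continue
        q=cv2.minAreaRect((P[:,:2]*1000).astype(np.float32)); 
        print(c,n,len(P),np.round(q[0],1),np.round(q[1],1),round(q[2],1),'zmax',P[:,2].max().round(3))
E
```

```text
scene clip 248 [486.6  15.3] [42.8 52.6] 89.3 zmax 0.08
scene clipall 809 [486.6  15. ] [61.4 52.6] 89.6 zmax 0.08
scene card 191 [ 650.1 -151. ] [  6.5 112.1] 6.6 zmax 0.116
scene cardmid 502 [ 635.7 -138. ] [ 72.3 122.1] 48.4 zmax 0.1
scene block 485 [ 647.3 -149. ] [ 47.7 121. ] 4.8 zmax 0.033
top clip 226 [486.1  13.4] [41.5 51.2] 89.1 zmax 0.082
top clipall 695 [486.1  13.7] [58.9 51.2] 88.9 zmax 0.082
top card 272 [ 650.3 -151.8] [  6.  109.3] 7.8 zmax 0.119
top cardmid 467 [ 611.4 -156.1] [ 78.6 109.3] 6.7 zmax 0.1
top block 826 [ 649.8 -152.1] [ 50.4 120.4] 6.7 zmax 0.033
```

View pics/both.png

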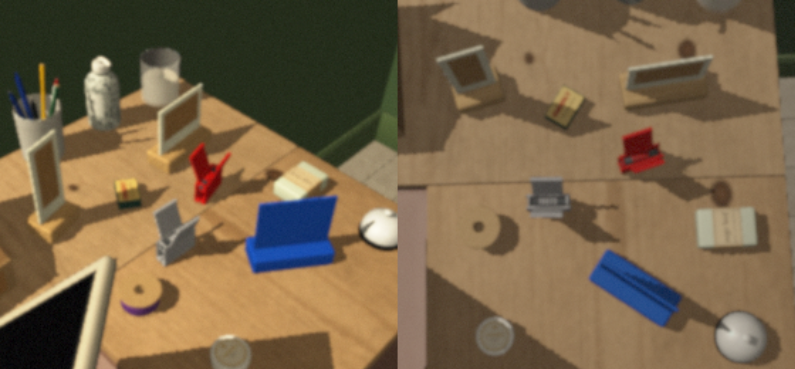

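```bash
cat >> h.py <<'E'
def go(xyz,yaw_y,o=None):
    "rows units from present pose to world xyz with tool down, tool y at yaw_y (deg)"
    o=o or m.get_obs(); A=R.from_quat(o['ee_rot']); y=np.radians(yaw_y)
    Y=np.array([np.cos(y),np.sin(y),0]);Z=np.array([0,0,-1.]);B=R.from_matrix(np.stack([np.cross(Y,Z),Y,Z],1))
    s=A.inv().apply(np.array(xyz)-o['position'])/.05
    return np.round(s,3),np.round(np.degrees((A.inv()*B).as_rotvec())/8,3)
E
python3 - <<'E'
from h import *
im,d,w=cloud('top')
for x in np.arange(.1,.75,.05): print(round(x,2),[ (round(float(np.nanmax(q)),2) if len(q:=w[(abs(w[...,0]-x)<.025)&(abs(w[...,1]-y)<.025)][:,2]) else None) for y in np.arange(-.6,.31,.05)])
print(go((.40,-.35,.27),-37)); print(go((.4863,.0145,.20),0))
E
```

```text
0.1 [-0.87, -0.88, None, None, None, None, None, None, None, None, -0.24, -0.23, -0.24, -0.23, -0.24, None, -0.08, None, None]
0.15 [-0.87, -0.87, None, None, None, None, None, None, None, 0.01, 0.0, 0.01, 0.0, 0.0, 0.01, 0.0, -0.02, -0.02, -0.02]
0.2 [-0.88, -0.88, None, None, None, None, 0.01, 0.01, 0.01, 0.0, 0.01, 0.0, 0.0, 0.01, 0.01, 0.0, 0.01, -0.02, -0.02]
0.25 [-0.87, -0.87, None, None, None, None, 0.01, 0.03, 0.03, 0.01, 0.01, 0.01, 0.01, 0.01, 0.01, 0.01, 0.0, -0.02, 0.27]
0.3 [-0.87, -0.87, None, None, None, None, 0.01, 0.05, 0.04, 0.03, 0.03, 0.01, 0.01, 0.02, 0.03, 0.01, 0.0, 0.27, 0.27]
0.35 [-0.88, -0.88, None, None, None, None, 0.01, 0.03, 0.02, 0.12, 0.12, 0.03, 0.01, 0.02, 0.02, 0.01, 0.27, 0.27, 0.27]
0.4 [-0.87, -0.88, None, None, None, None, 0.01, 0.03, 0.03, 0.03, 0.12, 0.12, 0.01, 0.01, 0.0, 0.01, 0.0, 0.24, 0.23]
0.45 [-0.87, -0.87, None, None, None, None, 0.01, 0.03, 0.03, 0.01, 0.01, 0.01, 0.08, 0.08, 0.03, 0.03, 0.0, -0.02, 0.18]
0.5 [-0.87, -0.87, None, None, None, None, 0.0, 0.0, 0.0, 0.08, 0.08, 0.0, 0.08, 0.08, 0.03, 0.03, 0.0, 0.0, 0.0]
0.55 [-0.87, -0.88, None, None, None, None, 0.01, 0.01, 0.01, 0.08, 0.08, 0.01, 0.0, 0.0, 0.01, 0.0, 0.0, 0.01, 0.0]
0.6 [-0.87, -0.88, None, None, None, None, 0.0, 0.0, 0.0, 0.08, 0.03, 0.02, 0.02, 0.01, 0.03, 0.03, 0.08, 0.06, 0.06]
0.65 [-0.88, -0.87, None, None, None, None, 0.0, 0.01, 0.12, 0.12, 0.12, 0.02, 0.02, 0.03, 0.17, 0.17, 0.1, 0.1, 0.07]
0.7 [-0.87, -0.87, None, None, None, None, 0.01, 0.01, 0.0, 0.01, 0.0, 0.01, 0.0, 0.0, 0.03, 0.0, 0.11, 0.12, 0.12]
(array([ 6.229, -3.887, -0.493]), array([ 1.000e-03, -0.000e+00, -5.008e+00]))
(array([  9.544, -10.606,   0.906]), array([ 1.000e-03,  0.000e+00, -9.633e+00]))
```

```bash
python3 -m pendant '[[0.8,-0.5,-0.1,0,0,-0.6,1],[1.6,-1,-0.2,0,0,-1.2,1],[2.4,-1.5,-0.3,0,0,-1.9,1],[3.2,-2,-0.4,0,0,-2.5,1],[4,-2.5,-0.5,0,0,-3.1,1],[4.8,-3,-0.5,0,0,-3.8,1],[5.5,-3.5,-0.5,0,0,-4.4,1],[6.3,-4.2,-0.5,0,0,-5.0,1],[6.9,-5.2,-0.4,0,0,-5.6,1],[7.5,-6.2,-0.2,0,0,-6.2,1]]' 20
python3 -c "
from h import *
print(go((.4863,.0145,.16),0))"
```

```text
clock: 2.4
position: [0.4367, -0.2214, 0.2556]
ee_rot: [0.854, 0.52, 0.0, 0.001]
ft_force: [-0.3, 0.4, -0.5]
grip_width: 0.999
grasp_force: 0.0
(array([ 4.647, -1.286,  1.909]), array([ 9.000e-03,  3.000e-03, -3.413e+00]))
```

```bash
python3 -m pendant '[[0.7,-0.2,0.3,0,0,-0.5,1],[1.4,-0.4,0.6,0,0,-1,1],[2.1,-0.6,0.9,0,0,-1.5,1],[2.8,-0.8,1.2,0,0,-2.1,1],[3.5,-1,1.5,0,0,-2.6,1],[4.2,-1.2,1.8,0,0,-3.1,1],[4.65,-1.29,1.9,0,0,-3.41,1],[4.65,-1.29,1.9,0,0,-3.41,1],[4.65,-1.29,1.9,0,0,-3.41,1],[4.65,-1.29,1.9,0,0,-3.41,1]]' 20
python3 - <<'E'
from h import *
im,d,w=cloud('wrist'); save(im,'w1')
g=np.array([.486,.0145])
for z0,z1 in((.06,.09),(.01,.09),(.07,.09)):
    P=w[(np.hypot(w[...,0]-g[0],w[...,1]-g[1])<.055)&(w[...,2]>z0)&(w[...,2]<z1)]
    if len(P)>5:
        q=cv2.minAreaRect((P[:,:2]*1000).astype(np.float32)); print(len(P),q,P[:,2].max(),np.percentile(P,[2,98],axis=0).round(4).tolist())
print(m.get_obs()['position'],go((.4863,.0145,.056),0))
E
```

```text
clock: 3.65
position: [0.4862, 0.0117, 0.1606]
ee_rot: [0.709, 0.705, -0.0, 0.0]
ft_force: [0.3, 0.3, 0.9]
grip_width: 0.999
grasp_force: 0.0
1764 ((487.3596496582031, 14.303984642028809), (42.478477478027344, 52.7512092590332), 89.31686401367188) 0.07992071667878672 [[0.4617, -0.0054, 0.0605], [0.5132, 0.035, 0.0789]]
4448 ((487.3677062988281, 14.55587387084961), (59.39786148071289, 52.743995666503906), 89.20043182373047) 0.07992071667878672 [[0.4623, -0.011, 0.0296], [0.5126, 0.0415, 0.0785]]
1040 ((487.3763427734375, 14.335688591003418), (42.262691497802734, 52.81111145019531), 89.51492309570312) 0.07992071667878672 [[0.4614, -0.0054, 0.0703], [0.5134, 0.0349, 0.079]]
[0.48612112 0.01186669 0.16058323] (array([5.400e-02, 2.000e-03, 2.092e+00]), array([ 0.003,  0.004, -0.038]))
```

View pics/w1.png

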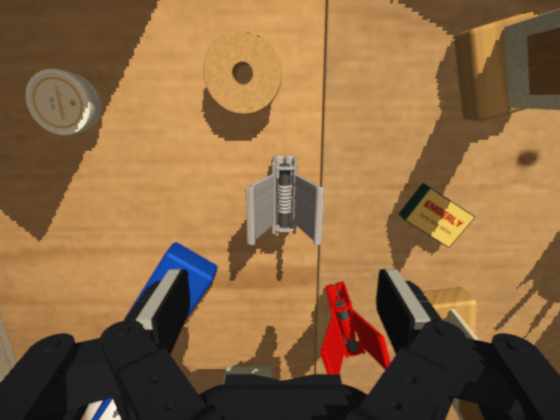

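```bash
python3 -m pendant '[[0.05,0.025,0.4,0,0,0,1],[0.05,0.025,0.8,0,0,0,1],[0.05,0.025,1.2,0,0,0,1],[0.05,0.025,1.6,0,0,0,1],[0.05,0.025,1.9,0,0,0,1],[0.05,0.025,2.07,0,0,0,1],[0.05,0.025,2.07,0,0,0,0.7],[0.05,0.025,2.07,0,0,0,0.5],[0.05,0.025,2.07,0,0,0,0.5],[0.05,0.025,2.07,0,0,0,0.5]]' 30
python3 -m pendant '[[0,0,0,0,0,0,0.3],[0,0,0,0,0,0,0.1],[0,0,0,0,0,0,-0.1],[0,0,0,0,0,0,-0.3],[0,0,0,0,0,0,-0.5],[0,0,0,0,0,0,-0.7],[0,0,0,0,0,0,-1],[0,0,0,0,0,0,-1],[0,0,0,0,0,0,-1],[0,0,0,0,0,0,-1]]' 30
python3 - <<'E'
from h import *
im,d,w=cloud('wrist'); save(im,'w2'); o=m.get_obs(); print(o['position'],o['grip_width'],o['grasp_force'])
E
```

```text
clock: 4.95
position: [0.4875, 0.0154, 0.0572]
ee_rot: [0.708, 0.706, 0.0, 0.0]
ft_force: [0.3, 1.0, 0.1]
grip_width: 0.752
grasp_force: 0.0
clock: 6.2
position: [0.4862, 0.0157, 0.0585]
ee_rot: [0.708, 0.706, -0.002, -0.0]
ft_force: [-17.5, -0.8, 35.6]
grip_width: 0.243
grasp_force: 29.1
[0.48618037 0.01567033 0.05851072] 0.24572368482368454 29.108673009322956
```

View pics/w2.png

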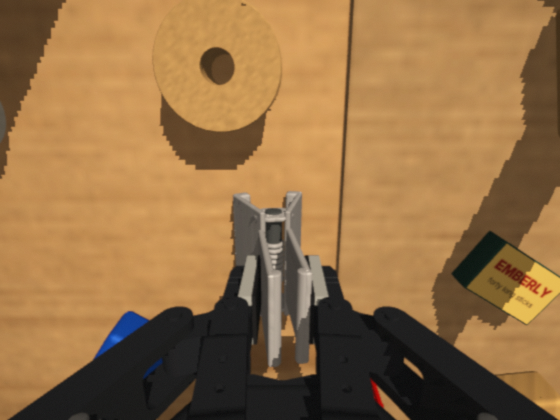

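```bash
python3 -m pendant '[[0,0,-0.04,0,0,0,-1],[0,0,-0.08,0,0,0,-1],[0,0,-0.15,0,0,0,-1],[0,0,-0.3,0,0,0,-1],[0,0,-0.6,0,0,0,-1],[0,0,-1.0,0,0,0,-1],[0,0,-1.5,0,0,0,-1],[0,0,-2.0,0,0,0,-1],[0,0,-2.5,0,0,0,-1],[0,0,-2.8,0,0,0,-1]]' 30
python3 - <<'E'
from h import *
im,d,w=cloud('wrist'); save(im,'w3'); o=m.get_obs(); print(o['position'],o['grip_width'],o['grasp_force'])
im,d,w=cloud('scene');p=o['position']
print([np.round(r['pixel']) for r in m.tip_of('clip_mouth','scene')[:2]])
c=m.get_calibration('scene'); q=R.from_quat(c['orientation']).inv().apply(p-np.array(c['xyz'])); u=int(c['cx']-q[0]/q[2]*c['fx']);v=int(c['cy']+q[1]/q[2]*c['fy']); print(u,v)
save(np.hstack([cv2.resize(im[max(v-60,0):v+90,u-75:u+75],(400,400),interpolation=2),m.camera('wrist')[0][20:420,80:480]]),'b3')
E
```

```text
clock: 7.5
position: [0.4877, 0.0156, 0.1988]
ee_rot: [0.708, 0.706, 0.001, 0.001]
ft_force: [0.9, -1.3, -0.8]
grip_width: 0.187
grasp_force: 35.1
[0.48832622 0.01569718 0.20000675] 0.17980640579692134 35.11483311653137
[array([296., 223.]), array([274., 215.])]
273 191
```

View pics/b3.png

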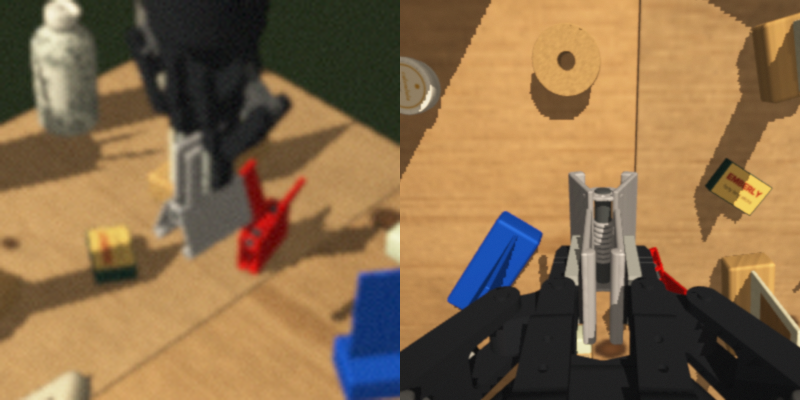

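```bash
python3 - <<'E'
from h import *
p=m.get_obs()['position'];print(p)
for c in('scene','wrist','top'):
    im,d,w=cloud(c); k=(abs(w[...,0]-p[0])<.05)&(abs(w[...,1]-p[1])<.06)&(w[...,2]>.115)&(w[...,2]<p[2]+.03)
    P=w[k];print(c,len(P))
    if len(P)<20: continue
    print(np.percentile(P,[0,1,5,95,99,100],axis=0).round(4).tolist())
    if c=='scene':
        for z in np.arange(.12,.2,.008):
            Q=P[abs(P[:,2]-z)<.004]
            if len(Q): print(round(z,3),len(Q),Q.min(0).round(4)[:2],Q.max(0).round(4)[:2])
print(go((.650,-.1515,.20),7))
E
```

```text
[0.48708984 0.01536325 0.19646818]
scene 1067
[[0.4538, -0.0156, 0.138], [0.4649, -0.0129, 0.141], [0.4662, -0.0086, 0.1437], [0.4986, 0.0433, 0.2197], [0.5041, 0.0451, 0.2254], [0.5237, 0.0461, 0.2264]]
0.136 3 [0.4984 0.0291] [0.4997 0.0442]
0.144 135 [ 0.4651 -0.0151] [0.505  0.0461]
0.152 125 [ 0.4675 -0.0156] [0.5025 0.0456]
0.16 131 [ 0.4702 -0.0147] [0.4987 0.0452]
0.168 149 [ 0.4738 -0.0155] [0.4969 0.0457]
0.176 92 [ 0.4761 -0.0133] [0.4944 0.0456]
0.184 43 [0.4724 0.0112] [0.4941 0.0358]
0.192 75 [0.4654 0.0086] [0.4943 0.0362]
0.2 68 [0.4646 0.0081] [0.4936 0.0371]
wrist 10814
[[0.4518, -0.0136, 0.1388], [0.4656, -0.0108, 0.1428], [0.4687, -0.0022, 0.1483], [0.5054, 0.0419, 0.2237], [0.5104, 0.044, 0.226], [0.5226, 0.0446, 0.2265]]
top 0
(array([-3.328,  3.275, -0.088]), array([-0.011, -0.002, -0.898]))
```

```bash
python3 -m pendant '[[-0.2,0.2,-0.2,0,0,-0.1,-1],[-0.7,0.7,-0.3,0,0,-0.2,-1],[-1.2,1.2,-0.3,0,0,-0.3,-1],[-1.7,1.7,-0.3,0,0,-0.5,-1],[-2.2,2.2,-0.3,0,0,-0.6,-1],[-2.7,2.7,-0.3,0,0,-0.8,-1],[-3.1,3.05,-0.3,0,0,-0.9,-1],[-3.33,3.27,-0.3,0,0,-0.9,-1],[-3.33,3.27,-0.3,0,0,-0.9,-1],[-3.33,3.27,-0.3,0,0,-0.9,-1]]' 30
python3 - <<'E'
from h import *
for c in('scene','wrist'):
    im,d,w=cloud(c); save(im,c+'4'); o=m.get_obs(); p=o['position'];print(c,p,o['grip_width'],o['grasp_force'])
    Y=R.from_quat(o['ee_rot']).as_matrix()[:2,1]; print('yaw',np.degrees(np.arctan2(Y[1],Y[0])))
    L=(w-p); a=L[...,0]*Y[0]+L[...,1]*Y[1]; b=-L[...,0]*Y[1]+L[...,1]*Y[0]
    near=(abs(a)<.05)&(abs(b)<.07)
    for n,z0,z1 in(('edge',.1,.125),('jaw',.15,.165),('jaw',.165,.18),('jaw',.18,.2)):
        k=near&(w[...,2]>z0)&(w[...,2]<z1)
        if k.sum()<6: print(n,k.sum());continue
        q=cv2.minAreaRect((np.stack([a[k],b[k]],1)*1000).astype(np.float32)); print(n,k.sum(),np.round(q[0],1),np.round(q[1],1),round(q[2],1),'a',np.percentile(a[k],[1,99]).round(4),'b',np.percentile(b[k],[1,99]).round(4),'z',w[k][:,2].min(),w[k][:,2].max())
E
```

```text
clock: 9.1
position: [0.6501, -0.1512, 0.2117]
ee_rot: [0.662, 0.749, -0.0, -0.0]
ft_force: [-0.1, 0.3, -0.9]
grip_width: 0.184
grasp_force: 35.1
scene [ 0.65001619 -0.15093367  0.21189188] 0.1862093778831271 35.10635018348694
yaw 7.068681997275862
edge 190 [0.4 0.6] [  7.7 110.6] 1.2 a [-0.0023  0.0033] b [-0.0537  0.0548] z 0.1002406039619278 0.11852961963873354
jaw 115 [-0.9  0.4] [42.2 60.4] 0.8 a [-0.0214  0.0171] b [-0.029   0.0307] z 0.15267927274786475 0.16496016499998412
jaw 160 [-2.9  1.2] [64.3 34.1] 89.0 a [-0.0193  0.0139] b [-0.0294  0.0303] z 0.16513237262427705 0.1799727991724962
jaw 188 [-5.3  0.9] [63.4 22.5] 79.9 a [-0.014   0.0081] b [-0.0291  0.03  ] z 0.18012880202052728 0.1996536679956824
wrist [ 0.65000522 -0.15091505  0.21202783] 0.18451777562623617 35.10606050491333
yaw 7.071478598826274
edge 421 [ 1.5 28.5] [51.5  3.7] 89.9 a [-0.0003  0.0033] b [0.0054 0.0541] z 0.10144778200242452 0.11659605732721956
jaw 602 [0.  5.8] [46.4 40.5] 90.0 a [-0.0201  0.0202] b [-0.0137  0.0288] z 0.1542866629632625 0.16496072956905652
jaw 1026 [-0.  10.7] [36.4 35.7] 90.0 a [-0.0175  0.0175] b [-0.0052  0.0287] z 0.1650132061418591 0.1799964146253667
jaw 2706 [-1.5  0.4] [57.6 26.2] 88.3 a [-0.0114  0.0114] b [-0.0271  0.0286] z 0.18000027917933586 0.19998266551168825
```

View pics/wrist4.png

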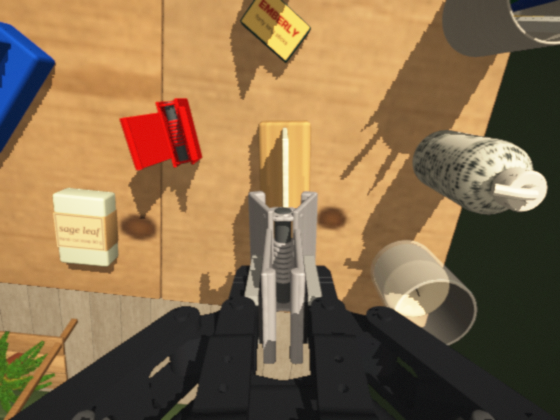

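```bash
python3 -m pendant '[[0,0.03,0,0,0,0,-1],[0,0.03,0.15,0,0,0,-1],[0,0.03,0.3,0,0,0,-1],[0,0.03,0.42,0,0,0,-1],[0,0.03,0.54,0,0,0,-1],[0,0.03,0.66,0,0,0,-1],[0,0.03,0.78,0,0,0,-1],[0,0.03,0.9,0,0,0,-1],[0,0.03,1.0,0,0,0,-1],[0,0.03,1.1,0,0,0,-1]]' 30
python3 -m pendant '[[0,0,0,0,0,0,-1],[0,0,0,0,0,0,-1],[0,0,0,0,0,0,-1],[0,0,0,0,0,0,-1],[0,0,0,0,0,0,-1],[0,0,0,0,0,0,-1],[0,0,0,0,0,0,-1],[0,0,0,0,0,0,-1],[0,0,0,0,0,0,-1],[0,0,0,0,0,0,-1]]' 30
python3 - <<'E'
from h import *
ims=[]
for c in('scene','wrist'):
    im,d,w=cloud(c); ims.append(im); o=m.get_obs(); p=o['position'];print(c,p,o['grip_width'],o['grasp_force'],o['ft_force'])
    Y=R.from_quat(o['ee_rot']).as_matrix()[:2,1]
    L=(w-p); a=L[...,0]*Y[0]+L[...,1]*Y[1]; b=-L[...,0]*Y[1]+L[...,1]*Y[0]
    for n,b0,b1,z0,z1 in(('cardL',.035,.06,.1,.125),('cardR',-.06,-.035,.1,.125),('jaw',-.03,.03,.09,.11),('jaw',-.03,.03,.11,.125)):
        k=(abs(a)<.05)&(b>b0)&(b<b1)&(w[...,2]>z0)&(w[...,2]<z1)
        if k.sum()>5: print(n,k.sum(),'a',np.percentile(a[k],[1,50,99]).round(4),'b',np.percentile(b[k],[1,99]).round(4),'z',np.percentile(w[k][:,2],[0,2,98]).round(4))
save(np.hstack([cv2.resize(ims[0][110:260,200:350],(400,400)),ims[1][20:420,80:480]]),'b5')
E
```

```text
clock: 10.45
position: [0.6518, -0.1514, 0.1566]
ee_rot: [0.663, 0.749, 0.0, 0.0]
ft_force: [0.7, 0.1, -0.3]
grip_width: 0.182
grasp_force: 35.1
clock: 11.7
position: [0.6517, -0.1514, 0.1568]
ee_rot: [0.662, 0.749, -0.0, 0.0]
ft_force: [0.2, -0.8, -1.7]
grip_width: 0.184
grasp_force: 35.1
scene [ 0.65173658 -0.15137203  0.1568218 ] 0.18385398526532823 35.10613203048706 [ 0.51947941  0.15784742 -0.71343672]
cardL 43 a [-0.004  -0.0025  0.0021] b [0.0352 0.0568] z [0.1006 0.1016 0.1156]
cardR 13 a [-0.0036 -0.0009  0.0008] b [-0.0542 -0.0448] z [0.1016 0.1016 0.1162]
jaw 126 a [-0.0215 -0.0171  0.0173] b [-0.0277  0.0297] z [0.0902 0.0924 0.1096]
jaw 143 a [-0.0193 -0.0143  0.014 ] b [-0.0286  0.0294] z [0.1102 0.1104 0.1244]
wrist [ 0.65175222 -0.15133702  0.15681476] 0.1853798638660073 35.105767250061035 [ 0.22336879  1.06578129 -1.06777561]
cardL 298 a [-0.0024 -0.0001  0.0015] b [0.0352 0.0549] z [0.1    0.1026 0.1157]
cardR 87 a [-0.0009  0.0004  0.0022] b [-0.0552 -0.0437] z [0.113  0.1134 0.1154]
jaw 598 a [-0.0202 -0.011   0.0201] b [-0.0142  0.0288] z [0.0993 0.1015 0.1098]
jaw 1119 a [-0.0174 -0.0001  0.0175] b [-0.0052  0.0292] z [0.11   0.1103 0.1247]
```

View pics/b5.png

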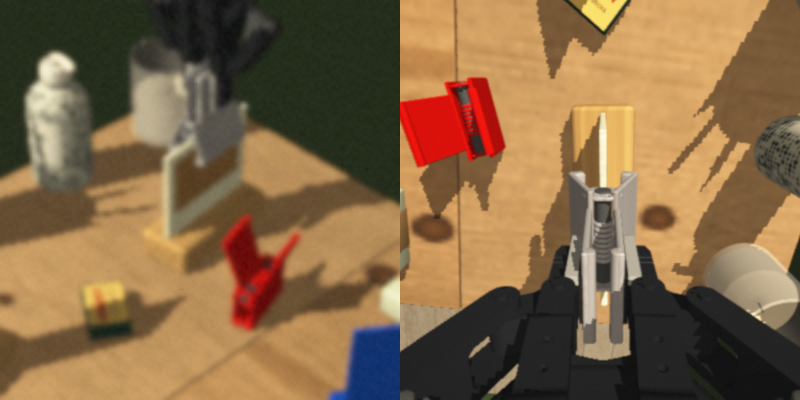

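The clip straddles the card's middle: the wrist half of the picture has the card edge at (603,150), between the jaws at (575–635,180). Mouth depth is about 13 mm and off-centre error under 1 mm.

```bash
python3 -c "
from workcell import manip as m
print(m.hand_in())"
```

```text
the job is handed in; nothing more can be done
None
```

I handed the job in with the steel clip held fully open over the middle of the wide card's top edge: lips about 13 mm below the edge by my measurements, square, no contact force showing. The judge's verdict was not returned.

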